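Unfold the clamp crank of the stack cutter and wind the clamp down on the pad

TASK

Get the pad of card tags in the stack cutter ready for trimming: swing the folded red grip of the clamp crank on top of the machine up until it stands fully upright, then wind the crank clockwise (seen from above) until the clamp bar holds the pad firmly, which is when the crank takes about half as much effort again as it did running free. Do not force it to twice that effort, which marks the card; leave the grip standing and let go, with the pad and the things round the cutter left where they are.

Things in the scene. Friction and masses are not known exactly. Their poses are not given: they have to be found in the camera images.
- cutter: desktop stack cutter, fixed: white base 440 x 360 mm, steel bed 45 mm above the counter, white crosshead 80 mm deep, 360 mm wide, its top 180 mm up; grey motor housing on the -y side, 128 mm high. Origin on the counter straight below the crank's axis; x from the robot's side to the back gauge, y along the crosshead to the left. The clamp bar, with a sprung, rubber-faced plate, hangs under the crosshead.
- spindle (a point): point on the vertical axis of the clamp crank, 229 mm above the counter, at the height of the grip's hinge pin. Crank: dark hub 32 mm across; flat steel arm 16 mm wide, top 216 and underside 208 mm above the counter. Clockwise from above lowers the clamp bar, 12 mm a turn. It may start at any angle, about 1 to 2 turns before the bar meets the pad (not measured: feel for it).
- boss (a point): fixed point on the crank's axis on the crosshead's top, 180 mm up. How winding feels: running free, steady friction takes about 6.7 N at the grip along its path (0.5 N m; less may be left once the hand has stopped); from touching the pad the effort grows by about 3.5 N for each further radian. About 10 N is firm, 14 N marks the card. The spindle does not run back when let go.
- grip_pin (a point): centre of the horizontal hinge pin of the folding grip, in a fork 21 mm wide at the end of the crank's arm: 75 mm from the crank's axis, 229 mm above the counter. It goes round with the crank.
- grip_mid (a point): middle of the grip's round red sleeve, 22 mm in diameter, 54 mm long, 39 mm from the hinge pin (sleeve: 12 to 66 mm from it). Folded, the grip lies level above the arm, from the pin towards the spindle, this point 36 mm from the spindle's axis; upright, it is 39 mm straight above the pin. The sleeve spins freely on its core: a hand holding it need not turn as the crank goes round.
- grip_fold (a joint): hinge of the grip: 0 folded flat on the arm, 1.571 rad standing upright (working position, against its stop; it swings no further outwards). The hinge is stiff: it takes about 2.6 N at the sleeve's middle (0.10 N m) and stays where it is left, so a harder push towards the spindle folds it in again.
- pad: glued pad of card tags, A5, 210 x 148 x 28 mm, cream with a blue glued edge, lying on the cutter's bed against the back gauge and under the clamp bar; 0.7 kg. Origin at the centre of its underside, x along its length.
- remote: bystander: black remote control, 170 x 45 x 18 mm, on the counter to the left of the cutter; origin at the centre of its underside
- switch: bystander: small dark network switch, 115 x 100 x 27 mm, on the counter to the left of the cutter; origin at the centre of its underside
- mouse: bystander: white computer mouse, 98 x 56 x 21 mm, on the counter to the right of the cutter; origin at the centre of its underside

How it is judged:
On the way, in this order (a step that is already met when the one before it is completed fails the run):
1. the grip is swung up to its working position before the clamp bears on the pad (value of joint grip_fold above 1.48 rad and contact force between cutter and pad below 20 N), for 0.2 s.
2. the clamp is wound down on the pad with the grip upright (bed and clamp bar both press the pad, so this force is about twice the clamp's) (contact force between cutter and pad above 155 N and value of joint grip_fold above 1.4 rad), for 0.2 s.
At the end, for the whole second after the job is handed in: the clamp holds the pad with about 75 to 240 N (the cutter's whole force on the pad, from above and below together, is 155 to 490 N; half as much effort again gives about 350 N), the pad lies within 8 mm of where it was, and the grip stands within 10 degrees of upright (all of step 2 and contact force between cutter and pad below 490 N and distance of pad from where it was at the start of the episode below 0.008 m); the robot touches nothing.
It fails at once if the clamp is wound down so hard that the card is marked (over twice the free-running effort) (contact force between cutter and pad above 620 N).
It fails at once if a thing beside the cutter is moved (distance of any of remote, switch, mouse from where it was at the start of the episode above 0.02 m).
It also fails if it takes over 72 s, if anything falls off the work surface, if the arm or the gripper's body presses on something with over 40 N, if the wrist force passes 120 N, or if a joint passes its speed limit or range.

ROBOT

A 7-joint arm with a two-finger parallel gripper is mounted at the origin on the work surface. World frame = base frame: x ahead of the robot, y to its left, z up, the work surface at z = 0. Lengths are in m, angles in rad, forces in N, time in s.
With the tool pointing down it reaches from about 0.35 to 0.9 m from the base axis. Payload 7.2 kg.
Tool frame: the origin (TCP) lies on the centre line of the jaws, within the pads' length; the fingertips stand 25 mm ahead of it and the grasp point (between the pads) lies 6 mm ahead of it (r.nose_length is the distance from the TCP to the fingertips, in m); z points along the fingers, y is the direction in which the jaws open and shut (so a half turn about z gives the same grasp; the last joint's range is limited). The gripper opens to 88 mm and grips with 3 to 60 N. Pads are 20 mm wide; open, the fingers measure 115 mm over their backs; the gripper's body (75 mm by 178 mm) begins 61 mm behind the grasp point.
Start: joints at [-1.252, 0.411, -0.013, 1.596, 0.006, 1.134, -0.082], TCP at [0.236, 0.579, 0.213] pointing down, gripper open.
Joint ranges: [-2.95, 2.95], [-0.29, 1.99], [-1.47, 1.44], [0.14, 2.54], [-1.03, 4.17], [0.13, 1.85], [-2.86, 2.86]. Speed limits (rad/s): [2.39, 2.39, 3.01, 3.01, 3.14, 3.14, 3.14].

INTERFACE

Orientations are given as a rotation vector (axis times angle).
In Python, from station import r, cams, hand_in, spotter gives the robot as it stands.
- The arm moves only by the shell command python3 -m crank 'ROWS' [FORCE]. ROWS is JSON, one flat list of numbers, 7 for each row, row after row: the shift along the tool's x, y, z in mm, then the turn, a rotation vector about the tool's x, y, z in rad, then the opening, from 0 (shut) to 1 (fully open). In form: [x, y, z, rx, ry, rz, grip, x, y, z, rx, ry, rz, grip, ...]. A call has 1 to 8 rows; each row shifts and turns the commanded pose from where the row before left it, along the tool's axes as they then stand; what a row does not reach is not made up. A row lasts 1/10 s, in which the tool goes at most 50 mm and 8.59 degrees, less where a joint would pass 70% of its speed; a pose out of reach is approached as far as the arm can. A call with a gripper value outside its range is refused whole. The fingers move at their own pace and stop on an object; FORCE is the grip in N (left out, the last holds). Time passes only in rows, so rows that do not move let the fingers close. It gives the time, the measured TCP pose, the force and the opening at its end, in the units of the state.
- r.get_state(): the state, without advancing time (a new reading comes with each control period).
- cams.grab_frame(name): name is "scene" or "top"; returns the picture (420x560x3 uint8, blue, green, red); there is no depth.
- cams.calibration(name): a dict with "intrinsics" (3x3 intrinsics, pixels), "world_from_camera" (4x4, takes a point from camera to world coordinates). Camera axes: x right, y up, looking along -z (the intrinsics and any distortion apply to the point x, -y, -z); pixel columns grow to the right and rows downward; lengths in m; the calibration is good to about 2 mm. A picture is of the moment at which its call begins. calibration takes no time and is no camera call.
- hand_in(): hands the job in, once; it reports no verdict.
Trained networks look in the newest picture that a camera, given by its name, has taken for a name from the list of things; names that differ only in an ending like _2 or _b are one class to them, and where a whole thing is asked for, a point or a joint stands for the part that bears it (a point fixed in the world has none). Each returns a list of dicts, best first, with "conf" (0 to 1); they miss things now and then, are a little off and sometimes report something else, mostly with a low value. They report only what shows in the picture. A call takes as long as a camera call.
- spotter.outline_of(camera, thing): "mask" (420x560 bool, what is visible of it) and "uv" ([column, row] in pixels, amid what is visible of it).
The state is a dict: "time_s": time; "joint_pos": joint angles; "qvel": joint speeds; "joint_efforts": joint torques, N m; "ee_pos": TCP position; "ee_rot": TCP orientation; "ft_force": force on the tool from outside, world axes, zero at the start; "wrist_torque": the same for the moment, N m; "opening": opening from 0.0 (shut) to 1.0 (fully open).
Only numpy, scipy, OpenCV 4.12 (cv2) and the standard library are available. Lean on these libraries where they do the work, as an engineer would, in place of code of your own. Each camera call takes 0.05 s, during which the arm holds its last target. There are 200 camera calls.

## Working session

There is one attempt and no reset: what is moved stays moved. The work goes in short steps, Python scripts to look and compute and a shell command to move; the robot and the scene stay as the last step left them, time stands still between calls to the robot, and variables do not carry over. Pictures are saved under pics/ and viewed, about 8 in all and at most 12, crops included, and the job is handed in when it is done.

```bash
ls; mkdir -p pics
python3 - <<'E'
from station import r,cams,spotter
import cv2,numpy as np
s=r.get_state();print(s['ee_pos'],s['ee_rot'],s['time_s'],s['opening'],s['ft_force'])
for n in('scene','top'):
    im=cams.grab_frame(n);cv2.imwrite(f'pics/{n}0.png',im)
    c=cams.calibration(n);print(n,np.round(c['intrinsics'],1).tolist(),np.round(c['world_from_camera'],3).tolist(),[k for k in c])
    for t in('grip_mid','spindle','grip_pin','cutter','pad'):
        for d in spotter.outline_of(n,t)[:2]:
            print(n,t,round(d['conf'],2),np.round(d['uv']),d['mask'].sum())
E
```

```text
pics
[0.23560902 0.57833882 0.21233159] [-6.03717709e-01 -3.08284474e+00  2.45624032e-03] 0.0 0.9977065053173948 [-1.26130136  0.28695634 -0.25886208]
scene [[495.6, 0.0, 279.5], [0.0, 495.6, 222.0], [0.0, 0.0, 1.0]] [[-0.72, -0.48, 0.501, 1.186], [0.693, -0.485, 0.532, 0.709], [-0.012, 0.731, 0.682, 1.063], [0.0, 0.0, 0.0, 1.0]] ['intrinsics', 'world_from_camera']
scene grip_mid 0.66 [243. 196.] 163
scene spindle 0.67 [215. 268.] 15942
scene grip_pin 0.96 [246. 198.] 463
scene grip_pin 0.52 [245. 193.] 192
scene cutter 0.92 [213. 269.] 15988
scene pad 0.56 [234. 252.] 2257
top [[420.7, 0.0, 278.5], [0.0, 420.7, 206.7], [0.0, 0.0, 1.0]] [[-0.002, 0.994, -0.109, 0.391], [-1.0, -0.004, -0.011, 0.018], [-0.012, 0.109, 0.994, 1.087], [0.0, 0.0, 0.0, 1.0]] ['intrinsics', 'world_from_camera']
top grip_mid 0.7 [330. 167.] 562
top grip_mid 0.62 [330. 166.] 293
top spindle 0.9 [329. 173.] 25677
top grip_pin 0.59 [328. 168.] 527
top cutter 0.83 [329. 175.] 25704
top pad 0.66 [324. 143.] 2067
```

Run:
```python
import cv2
a=cv2.imread('pics/top0.png');b=cv2.imread('pics/scene0.png')
cv2.imwrite('pics/m0.png',cv2.resize(a[125:215,270:390],None,fx=6.6,fy=6.6,interpolation=cv2.INTER_CUBIC))
cv2.imwrite('pics/m1.png',cv2.resize(b[150:270,180:330],None,fx=5,fy=5,interpolation=cv2.INTER_CUBIC))
```

```text
(no output)
```

View pics/top0.png

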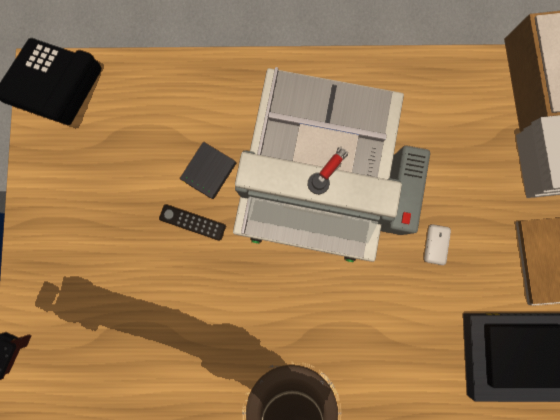

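View pics/m0.png

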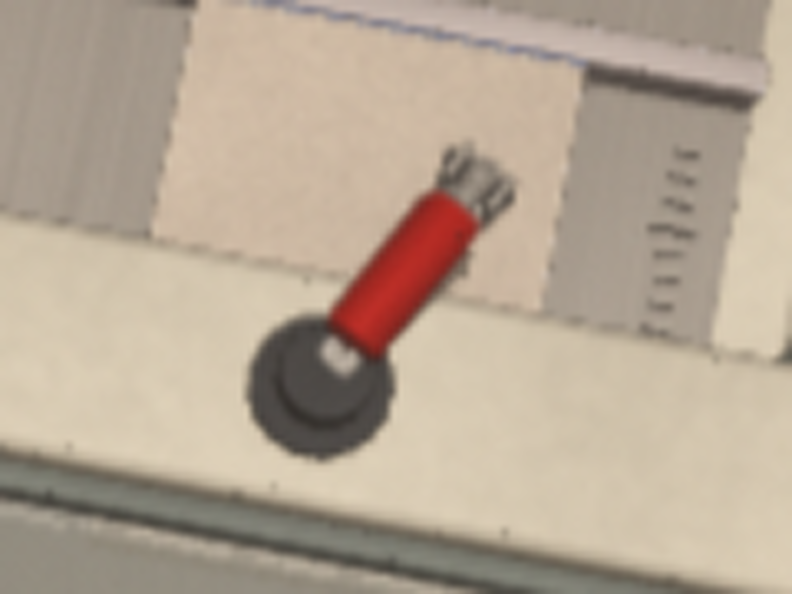

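View pics/m1.png

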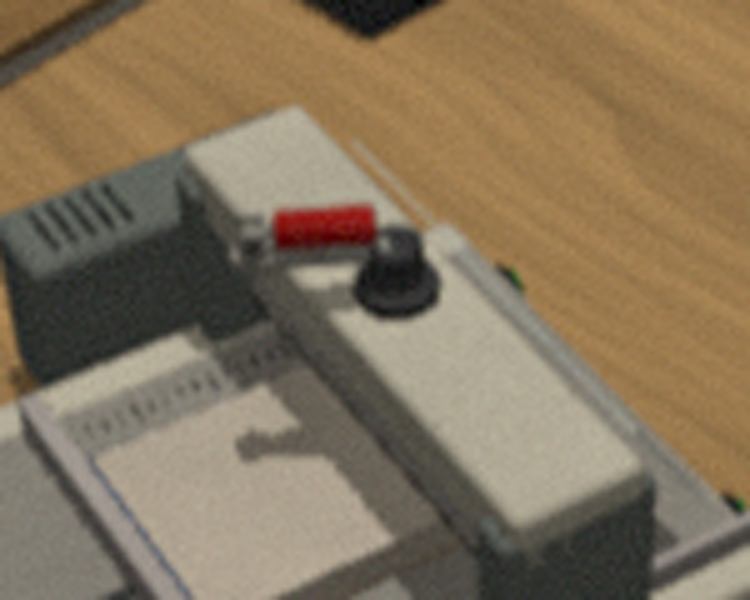

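Top view: the crank's hub is at about (319,183), and the red grip is folded, running up-right to its fork at about (342,152). The scene view confirms it lies flat, with the hub at about (260,203) and the fork at (230,197). Next I fit the pose.

```bash
cat > h.py <<'E'
import numpy as np,cv2
from station import r,cams,spotter
from scipy.spatial.transform import Rotation as R
def proj(n,p):
    c=cams.calibration(n);T=np.linalg.inv(c['world_from_camera']);q=(T[:3,:3]@np.atleast_2d(p).T).T+T[:3,3]
    q=q*[1,-1,-1];k=(c['intrinsics']@q.T).T;return k[:,:2]/k[:,2:]
def red(im,box):
    f=im.astype(float);m=(f[...,2]>100)&(f[...,2]>2.2*f[...,1])
    z=np.zeros_like(m);x0,x1,y0,y1=box;z[y0:y1,x0:x1]=m[y0:y1,x0:x1]
    v,u=np.nonzero(z);P=np.c_[u,v].astype(float);c=P.mean(0);w,V=np.linalg.eigh(np.cov((P-c).T));d=V[:,1];h=np.sqrt(12*w[1])/2
    return c,c-d*h,c+d*h,len(P)
def state():
    s=r.get_state();return s,np.array(s['ee_pos']),R.from_rotvec(s['ee_rot'])
E
python3 - <<'E'
from h import *
from scipy.optimize import least_squares
o={}
for n,b in(('top',(310,350,140,195)),('scene',(220,270,180,215))):
    im=cv2.imread(f'pics/{n}0.png');o[n]=red(im,b);print(n,[np.round(x,1) for x in o[n]])
hub=dict(top=[318.5,183.8])
def f(p,full=True):
    x,y,t=p;d=np.array([np.cos(t),np.sin(t),0]);S=np.array([x,y,.229]);e=[]
    for n in('top','scene'):
        c,a,b,_=o[n];A,B=S+d*.009,S+d*.063
        if np.dot(proj(n,B)[0]-proj(n,A)[0],b-a)<0:a,b=b,a
        e+=[*(proj(n,A)[0]-a),*(proj(n,B)[0]-b)]
    return np.array(e)
best=least_squares(f,[.48,-.08,-.63]);x,y,t=best.x
print('fit',best.x,np.degrees(t),best.fun.round(1))
S=np.array([x,y,.229]);print('hub base pix',proj('top',[x,y,.18]),proj('scene',[x,y,.18]),'pin',proj('top',S+.075*np.array([np.cos(t),np.sin(t),0])))
mid=S+.036*np.array([np.cos(t),np.sin(t),0]);print('mid',mid)
s,p,q=state();M=q.as_matrix();print('tool axes',M.round(3).tolist())
print('shift to mid+.10 (tool mm)',M.T@(mid+[0,0,.106]-p)*1e3)
xa=np.arctan2(M[1,0],M[0,0]);print('yaw change about tool z (deg) for tool x inward:',np.degrees(((xa-(t+np.pi))+np.pi)%(2*np.pi)-np.pi))
E
```

```text
top [array([330.8, 165.9]), array([338.8, 155.9]), array([322.8, 175.9]), np.int64(239)]
scene [array([244.6, 194.1]), array([254.2, 193.8]), array([234.9, 194.3]), np.int64(93)]
fit [ 0.54106642 -0.05856513 -0.68824467] -39.43351483844082 [-0.   0.7  0.3  0.9  0.1  0.9 -1.2  1.5]
hub base pix [[318.16107359 183.8136076 ]] [[258.50262146 208.42575385]] pin [[342.68053728 152.32768461]]
mid [ 0.56887146 -0.0814317   0.229     ]
tool axes [[-0.926, 0.377, 0.0], [0.377, 0.926, 0.0], [-0.0, 0.0, -1.0]]
shift to mid+.10 (tool mm) [-557.53632027 -485.83131629 -121.86847649]
yaw change about tool z (deg) for tool x inward: 17.272801241776836
```

```bash
python3 -m crank '[0,0,-40,0,0,0,1, 0,0,-40,0,0,0,1, 0,0,-42,0,0,0,1, -35,-30,0,0,0,0,1, -35,-30,0,0,0,0,1, -35,-30,0,0,0,0,1, -35,-30,0,0,0,0,1, -35,-30,0,0,0,0,1]' && python3 -m crank '[-35,-30,0,0,0,0,1, -35,-30,0,0,0,0,1, -35,-30,0,0,0,0,1, -35,-30,0,0,0,0,1, -35,-30,0,0,0,0,1, -35,-30,0,0,0,0,1, -35,-30,0,0,0,0,1, -35,-30,0,0,0,0,1]' && python3 -m crank '[-35,-30,0,0,0,0,1, -35,-30,0,0,0,0,1, -20,-30,0,0,0,0.1,1, 0,0,0,0,0,0.1,1, 0,0,0,0,0,0.1,1, 0,0,0,0,0,0,1, 0,0,0,0,0,0,1]'
cat >> h.py <<'E'
S0=np.array([.54107,-.05857,.229]);t0=-.68824;d0=np.array([np.cos(t0),np.sin(t0),0])
def tell(target=None):
    s,p,q=state();M=q.as_matrix();g=p+M[:,2]*.006
    print('t',round(s['time_s'],2),'grasp pt',g.round(4),'open',round(s['opening'],3),'F',np.round(s['ft_force'],1),'tool x,y,z',M.T.round(3).tolist())
    print('q',np.round(s['joint_pos'],2))
    if target is not None:print('shift tool mm',(M.T@(target-g)*1e3).round(1))
E
python3 -c "
from h import *
tell(S0+.036*d0)"
```

```text
time_s: 1.4
ee_pos: [0.3419, 0.3721, 0.3354]
ee_rot: [0.604, 3.083, 0.001]
ft_force: [0.3, 1.0, -0.2]
opening: 1.003
time_s: 2.2
ee_pos: [0.5106, 0.0443, 0.3356]
ee_rot: [0.603, 3.082, 0.001]
ft_force: [0.7, 0.1, -0.4]
opening: 1.001
time_s: 2.9
ee_pos: [0.5594, -0.071, 0.3352]
ee_rot: [1.053, 2.96, 0.0]
ft_force: [-0.4, -0.2, 0.9]
opening: 1.001
t 2.9 grasp pt [ 0.5594 -0.071   0.3292] open 1.001 F [-0.4 -0.2  0.9] tool x,y,z [[-0.775, 0.631, 0.0], [0.631, 0.775, 0.0], [0.0, 0.0, -1.0]]
q [-0.41  0.24  0.57  1.59 -0.13  1.35  1.06]
shift tool mm [-13.9  -2.1 100.2]
```

```bash
python3 -m crank '[-7,-1,30,0,0,0,1, -7,-1,30,0,0,0,1, 0,0,28,0,0,0,0.6, 0,0,9,0,0,0,0.5, 0,0,0,0,0,0,0.4, 0,0,0,0,0,0,0.1, 0,0,0,0,0,0,0, 0,0,0,0,0,0,0]' 15 && python3 -m crank '[0,0,0,0,0,0,0,0,0,0,0,0,0,0,0,0,0,0,0,0,0,0,0,0,0,0,0,0]' 15
python3 - <<'E'
from h import *
tell(S0+.036*d0)
a=cams.grab_frame('scene');b=cams.grab_frame('top')
x=cv2.resize(a[130:250,170:320],(560,448));y=cv2.resize(b[110:220,260,None].repeat(1,1) if 0 else b[110:230,250:400],(560,448))
cv2.imwrite('pics/g1.png',cv2.resize(np.hstack([x,y]),(800,320)))
E
```

```text
time_s: 3.7
ee_pos: [0.5696, -0.0817, 0.2394]
ee_rot: [1.056, 2.957, 0.001]
ft_force: [0.1, 0.2, -0.0]
opening: 0.495
time_s: 4.1
ee_pos: [0.569, -0.0817, 0.2382]
ee_rot: [1.058, 2.958, 0.0]
ft_force: [-0.2, 0.6, 0.4]
opening: 0.133
t 4.1 grasp pt [ 0.569  -0.0817  0.2322] open 0.133 F [-0.2  0.6  0.4] tool x,y,z [[-0.773, 0.634, -0.0], [0.634, 0.773, 0.0], [0.0, 0.0, -1.0]]
q [-0.37  0.33  0.55  1.72 -0.19  1.15  1.12]
shift tool mm [0.3 0.1 3.2]
```

View pics/g1.png

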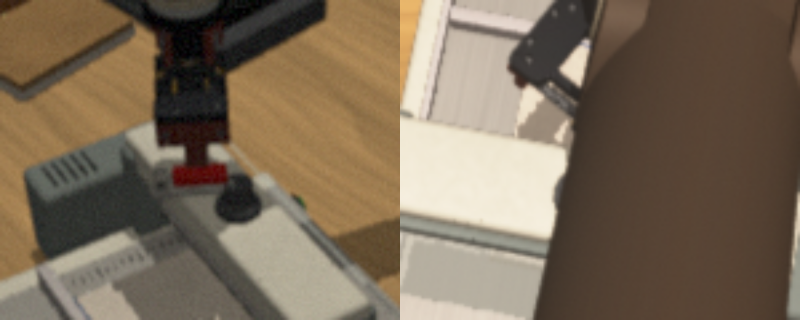

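The near finger doesn't cover the sleeve in the scene view, and the opening (0.133, about 12 mm) is less than 22 mm. I'll look closer before moving on.

```bash
python3 -m crank '[0,0,0,0,0,0,0,0,0,0,0,0,0,0]'
python3 - <<'E'
from h import *
tell(S0+.036*d0)
a=cams.grab_frame('scene')
s,p,q=state();M=q.as_matrix()
for k in(-.04,0,.006,.025):print(k,proj('scene',p+M[:,2]*k).round(1))
print('red',[np.round(v,1) for v in red(a,(220,270,185,215))], proj('scene',S0+.036*d0))
x=a[150:230,200:300];cv2.imwrite('pics/g2.png',cv2.resize(x,(750,600),interpolation=cv2.INTER_CUBIC))
E
```

```text
time_s: 4.4
ee_pos: [0.569, -0.0817, 0.2381]
ee_rot: [-1.058, -2.958, 0.0]
ft_force: [0.2, 0.4, -0.3]
opening: 0.004
t 4.4 grasp pt [ 0.569  -0.0817  0.2321] open 0.004 F [ 0.2  0.4 -0.3] tool x,y,z [[-0.773, 0.634, 0.0], [0.634, 0.773, -0.0], [-0.0, -0.0, -1.0]]
q [-0.37  0.33  0.55  1.72 -0.19  1.15  1.12]
shift tool mm [0.3 0.1 3.1]
-0.04 [[242.7 180.5]]
0 [[243.7 192.5]]
0.006 [[243.8 194.3]]
0.025 [[244.3 199.8]]
red [array([nan, nan]), array([nan, nan]), array([nan, nan]), np.int64(0)] [[244.01434559 195.25193102]]h.py:10: RuntimeWarning: Mean of empty slice.
  v,u=np.nonzero(z);P=np.c_[u,v].astype(float);c=P.mean(0);w,V=np.linalg.eigh(np.cov((P-c).T));d=V[:,1];h=np.sqrt(12*w[1])/2
  ret = um.true_divide(
  avg = a.mean(axis, **keepdims_kw)
h.py:10: RuntimeWarning: Degrees of freedom <= 0 for slice
  v,u=np.nonzero(z);P=np.c_[u,v].astype(float);c=P.mean(0);w,V=np.linalg.eigh(np.cov((P-c).T));d=V[:,1];h=np.sqrt(12*w[1])/2
  c *= np.true_divide(1, fact)
  c *= np.true_divide(1, fact)
```

View pics/g2.png

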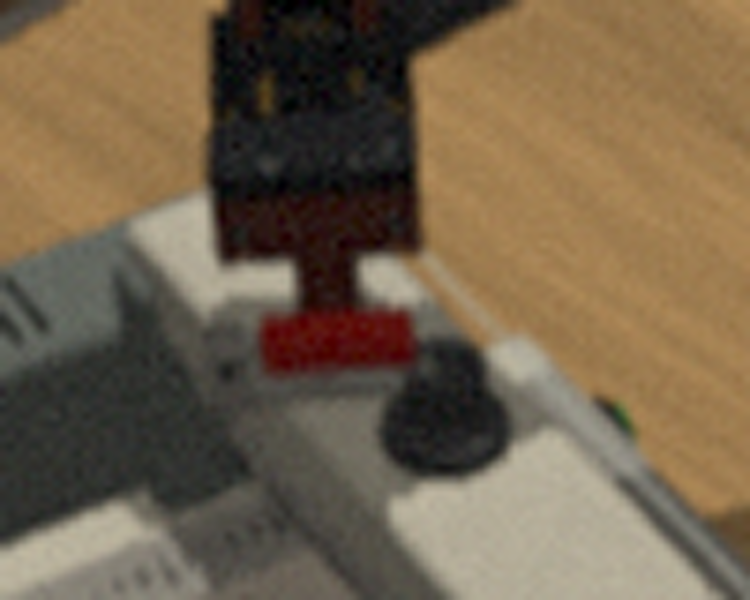

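Run:
```python
from h import *
from scipy.optimize import least_squares
print('nose',r.nose_length,[a for a in dir(r) if a[0]!='_'])
s,p,q=state();M=q.as_matrix()
for y in(-.089,0,.089):
  print('body edge',y,proj('scene',[p+M@[sx,y,-.055] for sx in(-.0375,.0375)]).round(1).tolist(),'tip',proj('scene',p+M@[0,y*.3,.025]).round(1).tolist())
o={}
for n,b in(('top',(310,350,140,195)),('scene',(220,270,180,215))):
    o[n]=red(cv2.imread(f'pics/{n}0.png'),b)
def f(P):
    x,y,t,z=P;d=np.array([np.cos(t),np.sin(t),0]);S=np.array([x,y,z]);e=[]
    for n in o:
        c,a,b,_=o[n];A,B=S+d*.009,S+d*.063
        if np.dot(proj(n,B)[0]-proj(n,A)[0],b-a)<0:a,b=b,a
        e+=[*(proj(n,A)[0]-a),*(proj(n,B)[0]-b)]
    return np.array(e)
b=least_squares(f,[.54,-.06,-.69,.229]);print(b.x,b.fun.round(1))
a=cams.grab_frame('scene');f_=a[185:205,232:258].astype(int);m=(f_[...,2]>60)&(f_[...,2]>3*f_[...,1]);v,u=np.nonzero(m);print('red now',u.mean()+232,v.mean()+185,u.min()+232,u.max()+232,v.min()+185,v.max()+185)
a0=cv2.imread('pics/scene0.png');f_=a0[185:205,232:258].astype(int);m=(f_[...,2]>60)&(f_[...,2]>3*f_[...,1]);v,u=np.nonzero(m);print('red was',u.mean()+232,v.mean()+185,u.min()+232,u.max()+232,v.min()+185,v.max()+185)
```

```text
nose 0.025 ['Unreachable', 'get_state', 'nose_length']
body edge -0.089 [[227.4, 156.2], [255.6, 154.6]] tip [[244.0, 193.4]]
body edge 0 [[227.5, 176.7], [257.1, 174.9]] tip [[244.3, 199.8]]
body edge 0.089 [[227.6, 199.4], [258.9, 197.5]] tip [[244.6, 206.5]]
[ 0.54116655 -0.05726737 -0.68763467  0.23411579] [-0.4  0.2 -0.   0.2  0.3 -0.4 -1.1  0.3]
red now 244.4047619047619 194.74603174603175 235 254 191 198
red was 244.4 195.12173913043478 235 254 192 198
```

```bash
python3 -m crank '[0,0,-40,0,0,0,0, 0,0,-40,0,0,0,0.2, 0,0,0,0,0,0,0.5,0,0,0,0,0,0,0.5,0,0,0,0,0,0,0.5]'
python3 - <<'E'
from h import *
tell(S0+.036*d0)
a=cams.grab_frame('scene')
s,p,q=state();M=q.as_matrix()
for y in(-.022,0,.022):print(y,proj('scene',[p+M@[0,y,k] for k in (-.055,0,.025)]).round(1).tolist())
x=a[110:230,180:330].copy();x=cv2.resize(x,(750,600),interpolation=cv2.INTER_CUBIC)
for y in(-.022,.022):
  for k in(0,.025):
    u=(proj('scene',p+M@[0,y,k])[0]-[180,110])*5;cv2.circle(x,tuple(int(v) for v in u),5,(0,255,0),1)
cv2.imwrite('pics/g3.png',np.clip(x.astype(int)*1.6,0,255).astype(np.uint8))
E
```

```text
time_s: 5.0
ee_pos: [0.5685, -0.0815, 0.3171]
ee_rot: [-1.057, -2.957, 0.0]
ft_force: [-0.3, 0.8, -0.2]
opening: 0.329
t 5.0 grasp pt [ 0.5685 -0.0815  0.3111] open 0.329 F [-0.3  0.8 -0.2] tool x,y,z [[-0.773, 0.634, 0.001], [0.634, 0.773, -0.001], [-0.001, 0.0, -1.0]]
q [-0.39  0.27  0.57  1.6  -0.15  1.32  1.09]
shift tool mm [-0.4  0.3 82.1]
-0.022 [[240.3, 144.8], [241.8, 163.0], [242.4, 170.9]]
0 [[240.5, 150.0], [242.0, 168.2], [242.7, 176.1]]
0.022 [[240.7, 155.2], [242.2, 173.6], [242.9, 181.5]]
```

View pics/g3.png

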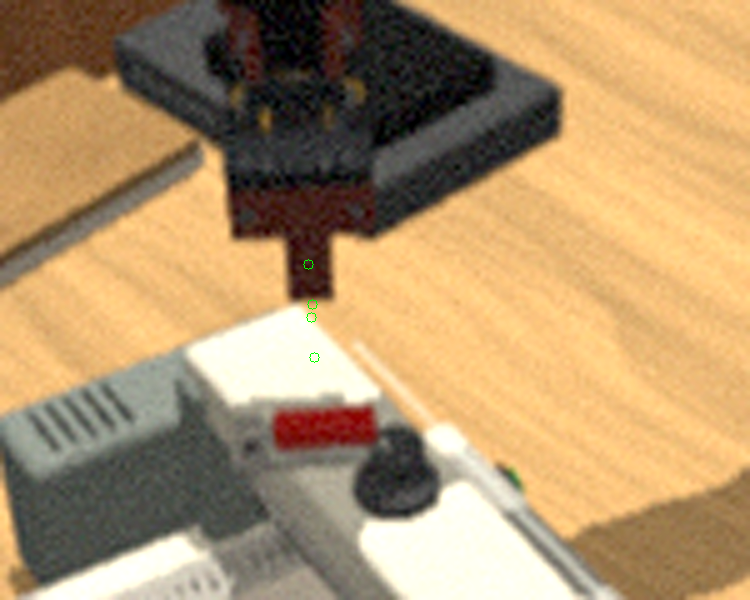

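The near fingertip shows about 10 px (30 mm) above where the pose puts it. I'll compare the start pose with the first pictures to see which one is off.

Run:
```python
from h import *
p=np.array([.23561,.57834,.21233]);M=R.from_rotvec([-.603717,-3.082845,.002456]).as_matrix()
out=[]
for n in('top','scene'):
    im=cv2.imread(f'pics/{n}0.png').copy();
    P=[p+M@[0,y,k] for y in(-.05,.05) for k in(-.055,.025)];u=proj(n,P);print(n,u.round(1).tolist())
    k=4
    c=u.mean(0).astype(int);x0=max(0,min(460,c[0]-50));y0=max(0,min(270,c[1]-75));print(x0,y0)
    z=cv2.resize(im[y0:y0+150,x0:x0+100],None,fx=k,fy=k,interpolation=cv2.INTER_CUBIC)
    for v in u:cv2.circle(z,tuple(int(t) for t in (v-[x0,y0])*k),5,(0,255,0),1)
    out.append(z)
cv2.imwrite('pics/c1.png',np.hstack(out))
```

```text
top [[13.8, 345.7], [38.2, 337.4], [-32.7, 325.5], [-4.3, 319.0]]
0 256
scene [[538.0, 235.6], [526.4, 259.5], [572.1, 266.1], [558.1, 290.0]]
460 187
```

View pics/c1.png

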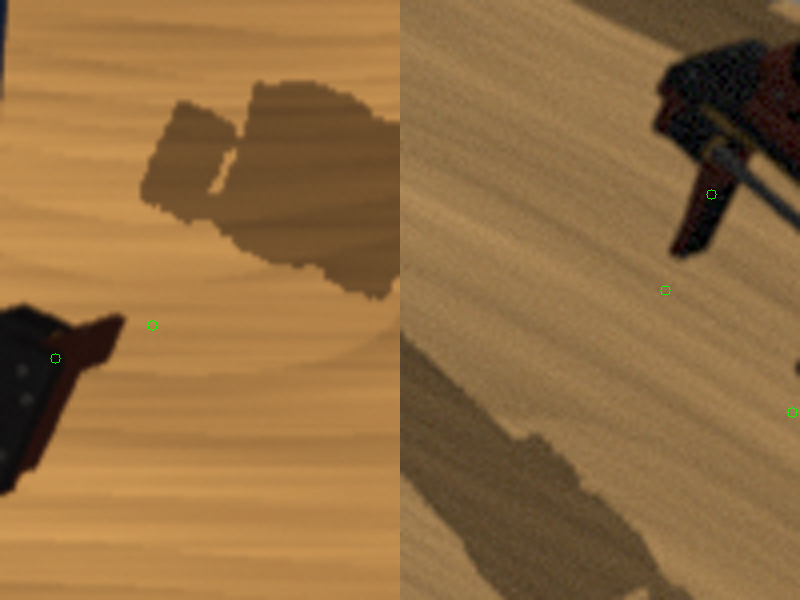

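Run:
```python
from h import *
from scipy.optimize import least_squares
p=np.array([.23561,.57834,.21233]);M=R.from_rotvec([-.603717,-3.082845,.002456]).as_matrix()
# finger tip centre, finger at tool y=-0.05: observed px
f=lambda d:np.r_[proj('top',p+M@d)[0]-[29,336.5],proj('scene',p+M@d)[0]-[532.5,250]]
b=least_squares(f,[0,-.05,0]);print('tip in tool frame',b.x*1e3,b.fun.round(1))
# second pose: near finger, opening .33, scene only
p=np.array([.5685,-.0815,.3171]);M=R.from_rotvec([-1.057,-2.957,0]).as_matrix()
for k in(-.01,-.005,0,.005,.025):print(k,proj('scene',[p+M@[0,y,k] for y in(.0145,.028)]).round(1).tolist(),'obs 242,169.6')
```

```text
tip in tool frame [ -5.82303135 -46.64710553 -10.78410038] [-1.4  1.  -2.   0.7]
-0.01 [[241.8, 168.4], [242.0, 171.7]] obs 242,169.6
-0.005 [[242.0, 170.0], [242.1, 173.3]] obs 242,169.6
0 [[242.1, 171.6], [242.2, 175.0]] obs 242,169.6
0.005 [[242.2, 173.2], [242.4, 176.6]] obs 242,169.6
0.025 [[242.7, 179.6], [242.9, 182.9]] obs 242,169.6
```

Both cameras agree that the real fingertips sit about 33 mm further back along the tool z than stated (tip at k≈−8 mm rather than +25). That puts the jaws above the sleeve, which explains why they closed on nothing. I'll correct for it and grasp lower.

```bash
python3 -m crank '[0,0,0,0,0,0,0.8, 0,0,30,0,0,0,0.8, 0,0,25,0,0,0,0.8, 0,0,20,0,0,0,0.8, 0,0,15,0,0,0,0.8, 0,0,12,0,0,0,0.8, 0,0,9,0,0,0,0.8, 0,0,0,0,0,0,0.5]' 15 && python3 -m crank '[0,0,0,0,0,0,0.2, 0,0,0,0,0,0,0,0,0,0,0,0,0,0,0,0,0,0,0,0,0,0,0,0,0,0,0,0,0,0,0,0,0,0,0,0,0,0,0,0,0,0]' 15
python3 - <<'E'
from h import *
tell(S0+.036*d0)
E
```

```text
time_s: 5.85
ee_pos: [0.5684, -0.0816, 0.2059]
ee_rot: [-1.057, -2.956, 0.001]
ft_force: [-0.6, 0.6, 0.3]
opening: 0.747
time_s: 6.55
ee_pos: [0.5695, -0.0812, 0.2074]
ee_rot: [1.057, 2.958, 0.001]
ft_force: [1.7, 2.6, -0.2]
opening: 0.247
t 6.55 grasp pt [ 0.5696 -0.0812  0.2014] open 0.247 F [ 1.7  2.6 -0.2] tool x,y,z [[-0.774, 0.634, -0.0], [0.634, 0.774, 0.001], [0.001, 0.001, -1.0]]
q [-0.36  0.36  0.54  1.76 -0.21  1.08  1.14]
shift tool mm [  0.3  -0.6 -27.6]
```

Gripped at 21.7 mm. Next I swing it up along a 39 mm arc about the pin.

```bash
python3 -m crank '[-0.8,0,-7.6,0,0,0,0, -2.2,0,-7.3,0,0,0,0, -3.6,0,-6.7,0,0,0,0, -4.8,0,-5.9,0,0,0,0]' 15 &&  python3 -m crank '[-5.9,0,-4.9,0,0,0,0, -6.7,0,-3.6,0,0,0,0, -7.3,0,-2.2,0,0,0,0, -7.6,0,-0.8,0,0,0,0, -2,0,0,0,0,0,0,0,0,0,0,0,0,0,0,0,0,0,0,0,0]' 15
python3 - <<'E'
from h import *
s,p,q=state();print((q.as_matrix().T@s['ft_force']).round(1),s['opening'],(q.as_matrix().T@(p-S0)*1e3).round(1))
a=cams.grab_frame('scene')
x=a[140:230,190:310];cv2.imwrite('pics/u1.png',np.clip(cv2.resize(x,(800,600),interpolation=cv2.INTER_CUBIC)*1.5,0,255).astype(np.uint8))
E
```

```text
time_s: 6.95
ee_pos: [0.5772, -0.0874, 0.2347]
ee_rot: [-1.055, -2.956, -0.002]
ft_force: [1.6, 5.7, -7.0]
opening: 0.248
time_s: 7.65
ee_pos: [0.6015, -0.1089, 0.2475]
ee_rot: [1.058, 2.955, -0.001]
ft_force: [3.5, -0.1, 3.6]
opening: 0.006
[-2.8  2.1 -3.6] 0.006435171568289977 [-78.7  -0.6 -18.3]
```

View pics/u1.png

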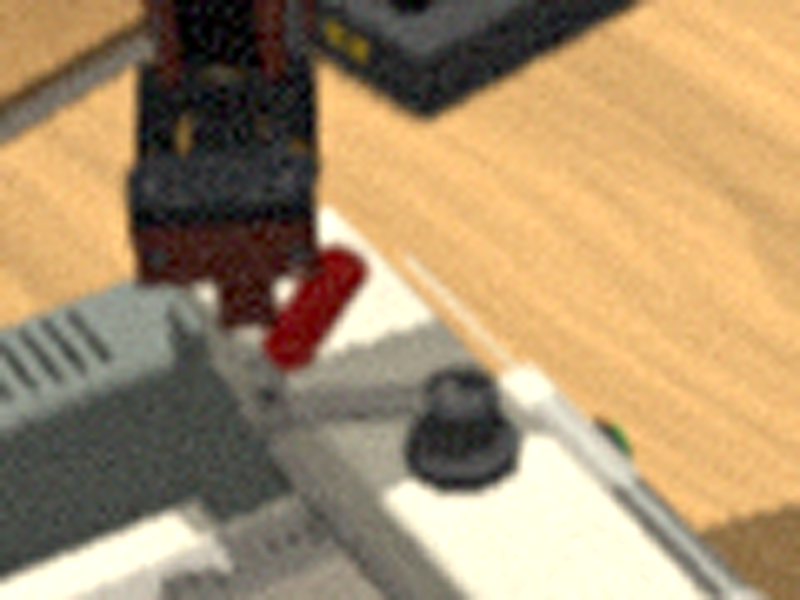

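It slipped out at about 55°: the picture shows the sleeve leaning from (290,350) to (345,262), with the shut fingers now on its outer side. I'll push it the rest of the way from the spindle side with the fingers shut.

```bash
python3 -m crank '[-2,0,-5,0,0,0,0, 0,0,-25,0,0,0,0, 0,0,-30,0,0,0,0, 25,0,0,0,0,0,0, 25,0,0,0,0,0,0, 20,0,0,0,0,0,0, 0,0,25,0,0,0,0, 0,0,25,0,0,0,0]' 15 && python3 -m crank '[0,0,5,0,0,0,0, -8,0,0,0,0,0,0, -8,0,0,0,0,0,0, -8,0,0,0,0,0,0, -6,0,0,0,0,0,0, -5,0,0,0,0,0,0, -4,0,0,0,0,0,0]'
python3 - <<'E'
from h import *
s,p,q=state();print((q.as_matrix().T@s['ft_force']).round(1),s['opening'],(q.as_matrix().T@(p-S0)*1e3).round(1))
E
```

```text
time_s: 8.5
ee_pos: [0.5473, -0.0643, 0.2563]
ee_rot: [1.057, 2.958, 0.001]
ft_force: [0.4, 0.2, 0.7]
opening: 0.003
time_s: 9.2
ee_pos: [0.5788, -0.0899, 0.2514]
ee_rot: [1.058, 2.957, -0.0]
ft_force: [-2.0, 1.7, 1.4]
opening: 0.004
[ 2.6  0.1 -1.4] 0.004379826777808992 [-49.   -0.3 -22.4]
```

```bash
for i in 1; do python3 -m crank '[-2,0,0,0,0,0,0,-1.5,0,0,0,0,0,0]'; python3 -m crank '[-1.5,0,0,0,0,0,0]'; python3 -m crank '[-1.5,0,0,0,0,0,0]'; done
python3 - <<'E'
from h import *
s,p,q=state();print((q.as_matrix().T@s['ft_force']).round(1),s['opening'],(q.as_matrix().T@(p-S0)*1e3).round(1))
E
```

```text
time_s: 9.4
ee_pos: [0.5808, -0.0916, 0.2511]
ee_rot: [-1.058, -2.958, 0.0]
ft_force: [-4.4, 3.1, 4.4]
opening: 0.007
time_s: 9.5
ee_pos: [0.5813, -0.0914, 0.2511]
ee_rot: [-1.056, -2.956, -0.002]
ft_force: [-6.3, 5.3, 5.4]
opening: 0.007
time_s: 9.6
ee_pos: [0.5817, -0.0912, 0.2511]
ee_rot: [-1.054, -2.955, -0.003]
ft_force: [-11.6, 8.9, 8.7]
opening: 0.004
[14.6 -0.4 -8.6] 0.0044195536426029575 [-52.    0.5 -22.3]
```

```bash
python3 -m crank '[7,0,0,0,0,0,0, 0,0,-25,0,0,0,0.6, 0,0,-25,0,0,0,0.6, -14,0,0,0,0,0,0.6, -13,0,0,0,0,0,0.6,0,0,0,0,0,0,0.6, 0,0,0,0,0,0,0.6]'
python3 - <<'E'
from h import *
s,p,q=state();print((q.as_matrix().T@s['ft_force']).round(1),s['opening'],(q.as_matrix().T@(p-S0)*1e3).round(1))
a=cams.grab_frame('scene')
x=a[140:230,190:310];cv2.imwrite('pics/u2.png',np.clip(cv2.resize(x,(800,600),interpolation=cv2.INTER_CUBIC)*1.5,0,255).astype(np.uint8))
E
```

```text
time_s: 10.3
ee_pos: [0.5983, -0.1065, 0.2997]
ee_rot: [-1.059, -2.956, 0.002]
ft_force: [0.2, -0.2, -1.1]
opening: 0.513
[-0.3 -0.1  1.1] 0.5125672805404167 [-74.6  -0.9 -70.8]
```

View pics/u2.png

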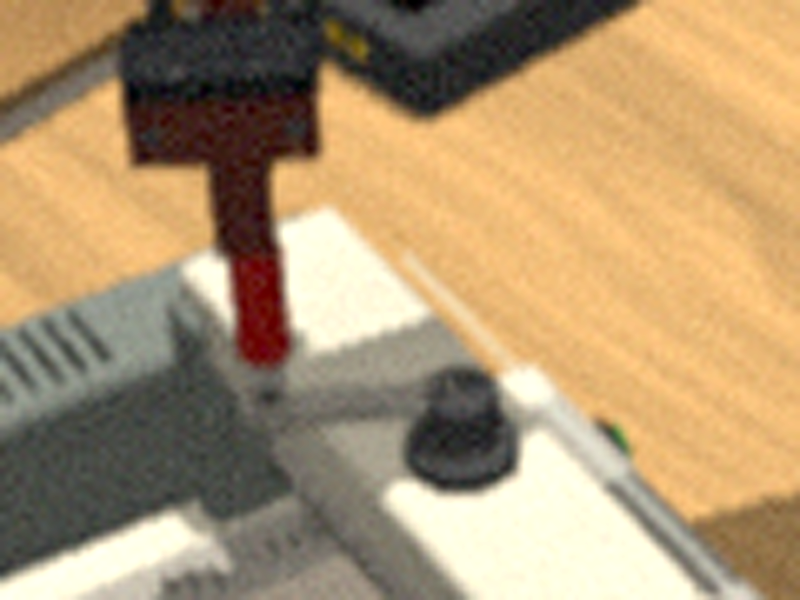

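The grip stands upright, with the sleeve at (260,310) in the crop and the jaws above it. I'll lower over it and grip.

```bash
python3 -m crank '[0,0,20,0,0,0,0.6, 0,0,20,0,0,0,0.6, 0,0,17,0,0,0,0.6, 0,0,0,0,0,0,0.3,0,0,0,0,0,0,0,0,0,0,0,0,0,0,0,0,0,0,0,0,0,0,0,0,0,0,0,0]' 30; python3 -m crank '[0,0,0,0,0,0,0,0,0,0,0,0,0,0]' 30
cat >> h.py <<'E'
def rad():
    s,p,q=state();M=q.as_matrix();g=p-S0;a=np.arctan2(g[1],g[0]);rr=np.hypot(g[0],g[1]);u=np.array([np.cos(a),np.sin(a),0]);cw=np.array([u[1],-u[0],0]);F=np.array(s['ft_force'])
    print('t',round(s['time_s'],2),'r',round(rr*1e3,1),'cw deg',round((np.degrees(t0-a)+30)%360-30,1),'Frad',round(F@u,1),'Fcw',round(F@cw,1),'Fz',round(F[2],1),'open',round(s['opening'],3),'z',round(p[2],4),'toolyaw err',(M[:,0]+d0).round(3))
E
python3 -c "
from h import *
rad()"
```

```text
time_s: 11.15
ee_pos: [0.5995, -0.1057, 0.2451]
ee_rot: [1.056, 2.957, 0.002]
ft_force: [1.6, 1.6, 2.1]
opening: 0.247
time_s: 11.35
ee_pos: [0.5995, -0.1058, 0.245]
ee_rot: [1.056, 2.957, 0.002]
ft_force: [1.3, 2.0, 6.2]
opening: 0.248
t 11.35 r 75.1 cw deg -0.5 Frad -0.2 Fcw -2.4 Fz 6.2 open 0.248 z 0.245 toolyaw err [-0.001 -0.001 -0.001]
```

```bash
python3 -m crank '[0.6,-19.9,0,0,0,0,0, 7.7,-18.6,0,0,0,0,0, 12.3,-15.9,0,0,0,0,0, 15.9,-12.3,0,0,0,0,0]' 30; python3 -c "
from h import *
rad()"
```

```text
time_s: 11.75
ee_pos: [0.5298, -0.1329, 0.245]
ee_rot: [1.055, 2.955, 0.006]
ft_force: [8.9, 11.3, 5.9]
opening: 0.242
t 11.75 r 75.2 cw deg 59.2 Frad -12.5 Fcw -7.1 Fz 5.9 open 0.242 z 0.245 toolyaw err [-0.002 -0.002 -0.002]
```

```bash
python3 -m crank '[18.9,-6.7,0,0,0,0,0, 19.6,-2.6,0,0,0,0,0, 19.6,2.6,0,0,0,0,0, 18.4,7.6,0,0,0,0,0]'; python3 -c "
from h import *
rad()"; python3 -m crank '[15.7,12.1,0,0,0,0,0,12.1,15.7,0,0,0,0,0,7.6,18.4,0,0,0,0,0,2.6,19.6,0,0,0,0,0]';python3 -c "
from h import *
rad()"
```

```text
time_s: 12.15
ee_pos: [0.4713, -0.0863, 0.2451]
ee_rot: [1.058, 2.951, 0.001]
ft_force: [13.4, -2.1, -2.8]
opening: 0.245
t 12.15 r 75.1 cw deg 118.9 Frad -11.7 Fcw -6.9 Fz -2.8 open 0.245 z 0.2451 toolyaw err [-0.    -0.    -0.006]
time_s: 12.55
ee_pos: [0.4818, -0.0124, 0.245]
ee_rot: [1.06, 2.956, -0.003]
ft_force: [1.8, -9.2, 6.1]
opening: 0.245
t 12.55 r 75.2 cw deg 178.5 Frad -7.1 Fcw -6.2 Fz 6.1 open 0.245 z 0.245 toolyaw err [ 0.     0.    -0.002]
```

```bash
python3 -m crank '[-2.6,19.6,0,0,0,0,0,-7.6,18.4,0,0,0,0,0,-12.1,15.7,0,0,0,0,0,-15.7,12.1,0,0,0,0,0]'; python3 -c "
from h import *
rad()"; python3 -m crank '[-18.4,7.6,0,0,0,0,0,-19.6,2.6,0,0,0,0,0,-19.6,-2.6,0,0,0,0,0,-18.4,-7.6,0,0,0,0,0]';python3 -c "
from h import *
rad()"; python3 -m crank '[-15.7,-12.1,0,0,0,0,0,-12.1,-15.7,0,0,0,0,0,-7.6,-18.4,0,0,0,0,0,-2.6,-19.6,0,0,0,0,0]';python3 -c "
from h import *
rad()"
```

```text
time_s: 12.95
ee_pos: [0.5524, 0.0159, 0.2449]
ee_rot: [-1.057, -2.957, 0.002]
ft_force: [-7.9, -3.6, 13.8]
opening: 0.245
t 12.95 r 75.4 cw deg 239.2 Frad -4.7 Fcw -7.2 Fz 13.8 open 0.245 z 0.2449 toolyaw err [-0.001 -0.001  0.001]
time_s: 13.35
ee_pos: [0.6113, -0.0309, 0.2449]
ee_rot: [-1.054, -2.956, -0.002]
ft_force: [-10.1, 3.4, 14.4]
opening: 0.249
t 13.35 r 75.5 cw deg 299.1 Frad -8.1 Fcw -6.8 Fz 14.4 open 0.249 z 0.2449 toolyaw err [-0.002 -0.002  0.003]
time_s: 13.75
ee_pos: [0.6003, -0.105, 0.245]
ee_rot: [1.055, 2.959, 0.005]
ft_force: [-2.1, 10.3, 10.1]
opening: 0.248
t 13.75 r 75.3 cw deg -1.4 Frad -7.9 Fcw -6.8 Fz 10.1 open 0.248 z 0.245 toolyaw err [-0.002 -0.003  0.001]
```

```bash
python3 -m crank '[2.6,-19.6,0,0,0,0,0,7.6,-18.4,0,0,0,0,0,12.1,-15.7,0,0,0,0,0]'; python3 -c "
from h import *
rad()"
```

```text
time_s: 14.05
ee_pos: [0.5503, -0.1331, 0.2451]
ee_rot: [1.054, 2.954, 0.005]
ft_force: [8.8, 8.1, 3.5]
opening: 0.251
t 14.05 r 75.1 cw deg 43.5 Frad -7.0 Fcw -9.7 Fz 3.5 open 0.251 z 0.2451 toolyaw err [-0.002 -0.002 -0.004]
```

```bash
python3 -m crank '[15.7,-12.1,0,0,0,0,0,18.4,-7.6,0,0,0,0,0,19.6,-2.6,0,0,0,0,0]'; python3 -c "
from h import *
rad()"
```

```text
time_s: 14.35
ee_pos: [0.4954, -0.1181, 0.2452]
ee_rot: [1.056, 2.95, 0.002]
ft_force: [17.0, 0.2, -4.6]
opening: 0.245
t 14.35 r 75.0 cw deg 88.0 Frad -10.5 Fcw -13.4 Fz -4.6 open 0.245 z 0.2452 toolyaw err [-0.    -0.001 -0.008]
```

I ran those two calls together without reading the first result, and the effort is now 13.4 N: past firm and near the marking limit. I'll wind back and come up to firm again from below.

```bash
python3 -m crank '[-9.8,2.6,0,0,0,0,0,-14,3.8,0,0,0,0,0,-14.2,5.9,0,0,0,0,0,-15.7,12.1,0,0,0,0,0,-7.7,9.1,0,0,0,0,0]'; python3 -c "
from h import *
rad()"
```

```text
time_s: 14.85
ee_pos: [0.5622, -0.1306, 0.2449]
ee_rot: [-1.057, -2.957, -0.001]
ft_force: [-7.1, 5.0, 15.3]
opening: 0.244
t 14.85 r 75.1 cw deg 34.2 Frad -6.8 Fcw 5.4 Fz 15.3 open 0.244 z 0.2449 toolyaw err [-0.001 -0.001  0.001]
```

```bash
python3 -m crank '[4,-5.3,0,0,0,0,0,4.5,-4.9,0,0,0,0,0]'; python3 -c "
from h import *
rad()"
```

```text
time_s: 15.05
ee_pos: [0.552, -0.1326, 0.2451]
ee_rot: [1.054, 2.953, 0.002]
ft_force: [9.2, 2.0, 3.9]
opening: 0.246
t 15.05 r 74.8 cw deg 42.2 Frad -0.7 Fcw -9.4 Fz 3.9 open 0.246 z 0.2451 toolyaw err [-0.002 -0.002 -0.005]
```

```bash
python3 -m crank '[4.8,-6.3,0,0,0,0,0]'; python3 -c "
from h import *
rad()"; python3 -m crank '[0,0,0,0,0,0,0]'; python3 -c "
from h import *
rad()"
```

```text
time_s: 15.15
ee_pos: [0.5442, -0.1336, 0.2451]
ee_rot: [1.053, 2.954, 0.004]
ft_force: [10.1, 7.6, 2.4]
opening: 0.242
t 15.15 r 75.1 cw deg 48.2 Frad -7.2 Fcw -10.4 Fz 2.4 open 0.242 z 0.2451 toolyaw err [-0.002 -0.002 -0.004]
time_s: 15.25
ee_pos: [0.543, -0.1336, 0.2451]
ee_rot: [1.054, 2.955, 0.005]
ft_force: [6.0, 4.4, 4.2]
opening: 0.246
t 15.25 r 75.0 cw deg 49.1 Frad -4.2 Fcw -6.1 Fz 4.2 open 0.246 z 0.2451 toolyaw err [-0.002 -0.002 -0.003]
```

Effort is 10.4 N, which is firm. I'll let go and lift clear.

```bash
python3 -m crank '[0,0,0,0,0,0,0.3,0,0,0,0,0,0,0.6,0,0,0,0,0,0,0.6,0,0,0,0,0,0,0.6,0,0,-10,0,0,0,0.6,0,0,-25,0,0,0,0.6,0,0,-30,0,0,0,0.6,0,0,-30,0,0,0,0.6]' && python3 -m crank '[30,15,-20,0,0,0,0.6,40,20,0,0,0,0,0.6,40,20,0,0,0,0,0.6,40,20,0,0,0,0,0.6,0,0,0,0,0,0,0.6,0,0,0,0,0,0,0.6]'
python3 - <<'E'
from h import *
a=cams.grab_frame('scene');b=cams.grab_frame('top')
cv2.imwrite('pics/z1.png',np.hstack([cv2.resize(a[140:260,180:280],(400,480)),cv2.resize(b[125:245,270:370],(400,480))]))
for n in('mouse','switch','remote'):
  d=spotter.outline_of('top',n)
  print(n,[(round(k['conf'],2),np.round(k['uv'])) for k in d[:1]])
E
```

```text
time_s: 16.05
ee_pos: [0.5402, -0.1349, 0.3408]
ee_rot: [-1.058, -2.958, 0.0]
ft_force: [1.4, -0.3, 0.0]
opening: 0.6
time_s: 16.65
ee_pos: [0.4719, 0.0189, 0.36]
ee_rot: [1.054, 2.958, 0.001]
ft_force: [1.6, -1.1, -0.2]
opening: 0.603
mouse [(0.88, array([438., 246.]))]
switch [(0.94, array([203., 173.]))]
remote [(0.81, array([195., 221.]))]
```

View pics/z1.png

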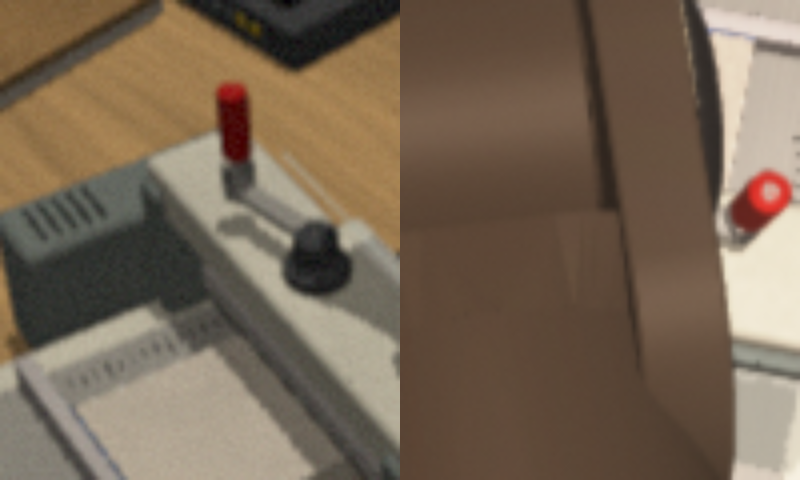

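The grip stands upright at (233,125) on the left, the arm is clear of it, and the pad and bystanders are where they were. One last check on the lean, then I hand in.

Run:
```python
from h import *
from scipy.optimize import least_squares
a=cams.grab_frame('scene');c,e,g,n=red(a,(225,252,155,185));b=cams.grab_frame('top');c2,e2,g2,n2=red(b,(345,375,160,190))
if e[1]>g[1]:e,g=g,e
if e2[1]>g2[1]:e2,g2=g2,e2
f=lambda P:np.r_[proj('scene',P[:3])[0]-e,proj('scene',P[3:])[0]-g,proj('top',P[:3])[0]-e2,proj('top',P[3:])[0]-g2]
k=least_squares(f,[.54,-.134,.295,.54,-.134,.241]);P=k.x;d=P[:3]-P[3:]
print(n,n2,P.round(4),k.fun.round(1),'len',np.linalg.norm(d),'lean deg',np.degrees(np.arccos(d[2]/np.linalg.norm(d))))
```

```text
27 89 [ 0.5457 -0.1326  0.3004  0.5362 -0.1305  0.285 ] [-4.3 -1.1  5.7  1.3 -2.3  2.2  3.1 -2.9] len 0.01815653551458341 lean deg 32.16755074035566
```

Run:
```python
from h import *
t=t0-np.radians(49);d=np.array([np.cos(t),np.sin(t),0]);pin=S0+.075*d
for n,box in(('scene',(225,252,150,190)),('top',(345,375,160,192))):
    im=cams.grab_frame(n).astype(float);x0,x1,y0,y1=box;w=im[y0:y1,x0:x1]
    m=(w[...,2]>60)&(w[...,2]>1.8*w[...,1]);m=cv2.morphologyEx(m.astype(np.uint8),cv2.MORPH_OPEN,np.ones((2,2)))
    v,u=np.nonzero(m);print(n,len(u),'centroid',u.mean()+x0,v.mean()+y0,'rows',v.min()+y0,v.max()+y0,'cols',u.min()+x0,u.max()+x0)
    for a in(0,10,20):
        ax=np.array([0,0,1])*np.cos(np.radians(a))-d*np.sin(np.radians(a));print(' lean in',a,proj(n,[pin+ax*.039,pin+ax*.012,pin+ax*.066]).round(1).tolist())
```

```text
scene 129 centroid 239.08527131782947 170.66666666666666 rows 162 181 cols 235 242
 lean in 0 [[237.6, 170.6], [238.3, 178.6], [236.9, 162.3]]
 lean in 10 [[239.3, 171.8], [238.8, 179.0], [239.8, 164.4]]
 lean in 20 [[241.0, 173.4], [239.3, 179.5], [242.8, 167.1]]
top 132 centroid 360.7348484848485 176.03030303030303 rows 169 183 cols 354 368
 lean in 0 [[359.9, 175.3], [357.5, 177.8], [362.4, 172.7]]
 lean in 10 [[356.4, 175.5], [356.4, 177.8], [356.3, 173.0]]
 lean in 20 [[352.9, 175.8], [355.4, 177.9], [350.3, 173.5]]
```

Against the projected model, the sleeve fits 0° lean in both views: the top view clearly rules out 10° or more, and in the scene view the sleeve's slope matches upright. Handing in.

```bash
python3 -c "
from station import hand_in
print(hand_in())"
```

```text
the job is handed in; nothing more can be done
None
```

The grip is upright, the crank is wound to firm, and the job is handed in. One overshoot on the way may have come close to marking the card.

**What I did**
- **Tool offset:** my first grasp closed on nothing. The cameras showed the fingertips about 33 mm further back than stated, and I corrected for that.
- **Raising the grip:** it slipped out of the jaws about halfway up. I pushed it the rest of the way to its stop with shut fingers, then gripped it upright.
- **Winding:** I turned the crank clockwise about 1.1 turns in all. It ran free at about 6.8 N, and the bar met the pad after about one turn.
- **Overshoot:** I sent two moves without reading the first result, so the effort reached about 13.4 N against the 14 N limit. By my estimate that put about 600 N on the pad, where over 620 N fails. I wound back about 50° and came up again to 10.4 N.

**Last checks**
- **Grip:** it fits fully upright in both cameras. An earlier automatic lean check gave 32°, but its colour outline was too poor to trust (only 27 pixels in the scene view), so I redid it against the projected model.
- **Pad and bystanders:** the pad looks unmoved by eye in the scene view. The mouse, switch and remote show where they were in the first picture.
- **Robot:** the arm is clear of the machine and touching nothing.
- **Not confirmed:** I could not measure the clamp force directly. I judge it only from the crank effort, about half again the free-running value, and the peak during the overshoot is equally unmeasured.

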